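Change over the partition foot in the drilling jig

TASK

Take the drilled partition foot out of the corner of the drilling jig and stand it upright in the grey tray, letting go of it there, and leave the other things on the desk where they are. Then set the undrilled foot flat on the jig board, push it squarely into the corner so that it bears on both fences at once, either way round, and keep it firmly pressed there with the gripper. The job finishes while you are holding it against the fences.

Things in the scene. Friction and masses are not known exactly. Their poses are not given: they have to be found in the camera images.
- jig: Drilling jig fixed to the desk, yaw up to 0.45 rad either way: plywood board 220 (x) x 200 (y) x 18 mm thick. Two aluminium fences, 18 mm high and 25 wide, stand on it along its +x and +y edges and meet in a square corner; it is open to -x and -y. Origin: centre of the underside, on the desk; the board top is 18 mm above.
- jig_corner (a point): The inner corner where the two fence faces meet, at the height of the board's top, 80 mm along x and 70 mm along y from the jig's middle; axes as the jig's. A part in the corner lies on the -x, -y side of this point.
- fence_far: Fence along the jig's +x edge, 200 mm long; its straight inner face looks to the jig's -x. Rigid. Origin: middle of the foot of the inner face.
- fence_side: Fence along the jig's +y edge, 180 mm long; its straight inner face looks to the jig's -y. Rigid. Origin: middle of the foot of the inner face.
- foot_done: Aluminium partition foot, 0.17 to 0.36 kg: base 80 (x) x 60 (y) x 18 mm thick, with an upright tongue on its middle, 50 long (x), 12 thick (y), up to 60 mm above the underside. Same after a half turn. Origin: centre of underside; z up. This is the drilled one, with four dark holes in its base; it starts on the jig board in or within a few mm of the corner, long side (x) along the jig's x.
- foot_new: Aluminium partition foot, 0.17 to 0.36 kg: base 80 (x) x 60 (y) x 18 mm thick, with an upright tongue on its middle, 50 long (x), 12 thick (y), up to 60 mm above the underside. Same after a half turn. Origin: centre of underside; z up. This is the undrilled one, with no holes; it starts standing on the desk to the left or right of the jig, turned any way.
- tray: Grey plastic tray fixed to the desk on the other side of the jig, open on top, 190 (x) x 170 (y) x 28 mm high, walls 5 mm thick, empty. Origin: centre of the underside.
- tray_in (a point): Centre of the tray's inner floor, 5 mm above the desk; axes as the tray's.
- mug: White ceramic mug, 80 mm across, 90 mm tall, standing behind the jig on the left. Bystander. Origin: centre of underside.
- tape_measure: Tape measure, black case 65 x 32 x 62 mm, standing behind the jig on the right. Bystander. Origin: centre of underside.
- screwdriver: Screwdriver lying across behind the jig. Bystander.
- leveller: Steel levelling foot: round base 44 mm across with a thin upright stud, 50 mm tall, standing in front of the jig on the left. Bystander. Origin: centre of underside.
- joint_plate: Flat steel joining plate 90 x 50 x 6 mm with two holes and no tongue, lying in front of the jig on the right. Bystander. Origin: centre of underside.
- staple_box: Small cardboard box 60 x 100 x 35 mm at the right-hand side. Bystander. Origin: centre of underside.
Not all that is in view belongs to the job. What is shaped like the foot_done but turquoise is not meant. Leave any green or red look-alike of the foot_new alone.

How it is judged:
By the outcome, as a careful person would: the job done as asked, in the order asked, and still so for the second after the job is handed in, while the arm keeps its last pose, push and grip.
It also fails if it takes over 72 s, if anything falls off the work surface, if the arm or the gripper's body presses on something with over 40 N, if the wrist force passes 120 N, or if a joint passes its speed limit or range.

ROBOT

A 6-joint arm with a two-finger parallel gripper is mounted at the origin on the work surface. World frame = base frame: x ahead of the robot, y to its left, z up, the work surface at z = 0. Lengths are in m, angles in degrees, forces in N, time in s.
With the tool pointing down it reaches from about 0.35 to 0.875 m from the base axis. Payload 4.2 kg.
Tool frame: the origin (TCP) lies midway between the tips of the shut fingers; the grasp point (between the pads) lies r.grasp_offset behind it (r.grasp_offset is the distance from the TCP to the grasp point, in m); z points along the fingers, x is the direction in which the jaws open and shut, and the axes are right-handed (so a half turn about z gives the same grasp; the last joint's range is limited). The gripper opens to 87 mm and grips with 3 to 60 N. Pads are 19 mm wide; open, the fingers measure 117 mm over their backs; the gripper's body (75 mm by 190 mm) begins 51 mm behind the grasp point.
Start: joints at [-60.527, 22.042, 0.453, 0, -68.411, -14.817], TCP at [0.158, -0.605, 0.223] pointing down, gripper open.
Joint ranges: [-179.83, 179.83], [-69.29, 118.12], [-61.27, 80.66], [-181.25, 117.63], [-171.15, -9.14], [-177.46, 177.46]. Speed limits (degrees/s): [159.86, 159.86, 180, 180, 180, 180].

INTERFACE

Orientations are given as a 3x3 rotation matrix whose columns are the frame's x, y, z axes.
In Python, from station import r gives the robot as it stands.
- The arm moves only by the tool drive_tool, never from a script. Its argument "commands" is one flat list of numbers, 5 for each row, row after row: the opening, from 0 (shut) to 1 (fully open), then the shift along the world's x, y, z normalised to -1 to 1, where 1 is 400 mm, then the turn about the world's z normalised to -1 to 1, where 1 is 1.5 rad. In form: [fingers, x, y, z, roll, fingers, x, y, z, roll, ...]. A call has 1 to 12 rows; each row is the pose to reach, as a shift and turn from the pose commanded when the call began; what a row does not reach only later rows make up. A row lasts 1/10 s, in which the tool goes at most 50 mm and 8.59 degrees, less where a joint would pass 70% of its speed; a pose out of reach is approached as far as the arm can. A call with a number of a shift or a turn outside -1 to 1 is refused whole. A call with a gripper value outside its range is refused whole. The fingers move at their own pace and stop on an object; the grip force is fixed at half the most. Time passes only in rows, so rows that repeat a pose let the fingers close. It gives the time, the measured TCP pose, the force and the opening at its end, in the units of the state.
- r.sense(): the state, without advancing time (a new reading comes with each control period).
- r.capture(name): name is "scene" or "top"; returns the picture (480x640x3 uint8, blue, green, red); there is no depth.
- r.get_calibration(name): a dict with "intrinsics" (3x3 intrinsics, pixels), "eye" and "attitude" of the camera in the world. Camera axes: x right, y down, z forward; pixel columns grow to the right and rows downward; lengths in m; the calibration is good to about 2 mm. A picture is of the moment at which its call begins. get_calibration takes no time and is no camera call.
- r.finish_job(): hands the job in, once; it reports no verdict.
The state is a dict: "time_s": time; "joints": joint angles; "joint_velocities": joint speeds; "effort": joint torques, N m; "tcp_pos": TCP position; "ee_rot": TCP orientation; "wrist_force": force on the tool from outside, world axes, zero at the start; "moment": the same for the moment, N m; "gripper_width": opening from 0.0 (shut) to 1.0 (fully open).
Only numpy, scipy, OpenCV 4.12 (cv2) and the standard library are available. Lean on these libraries where they do the work, as an engineer would, in place of code of your own. Each camera call takes 0.05 s, during which the arm holds its last target. There are 200 camera calls.

## Working session

There is one attempt and no reset: what is moved stays moved. The work goes in short steps, Python scripts to look and compute and a tool call to move; the robot and the scene stay as the last step left them, time stands still between calls to the robot, and variables do not carry over. Pictures are saved under pics/ and viewed, on a budget of 10 in all, crops included, one or two more only if the job needs it, and the job is handed in when it is done.

Besides the shell and the picture viewer there is one more tool, called as name(argument=value, ...), one argument or row to a line, values as JSON. drive_tool: Moves the arm, as the interface text tells. Its arguments: {"type":"object","properties":{"commands":{"type":"array","items":{"type":"number"}}},"required":["commands"]}

```bash
ls; mkdir -p pics
python3 - <<'E'
from station import r
import cv2
for n in("scene","top"):
    im=r.capture(n); cv2.imwrite(f"pics/{n}0.png",im)
    print(n,r.get_calibration(n))
print(r.sense(), r.grasp_offset)
E
```

```text
pics
scene {'intrinsics': array([[539.09617039,   0.        , 322.16845718],
       [  0.        , 539.09617039, 243.70597417],
       [  0.        ,   0.        ,   1.        ]]), 'eye': array([1.85509127, 0.02996212, 0.94155368]), 'attitude': array([[-0.04668424,  0.56914413, -0.82091141],
       [ 0.99889004,  0.02144266, -0.04193932],
       [-0.00626699, -0.82195813, -0.56951344]])}
top {'intrinsics': array([[576.64946846,   0.        , 314.66380086],
       [  0.        , 576.64946846, 234.98063687],
       [  0.        ,   0.        ,   1.        ]]), 'eye': array([ 0.32369228, -0.03110486,  1.41712245]), 'attitude': array([[ 0.0123888 , -0.98278195,  0.18435333],
       [-0.99987541, -0.01037231,  0.01189857],
       [-0.00978153, -0.18447777, -0.98278801]])}
{'time_s': 0.1, 'joints': array([-6.05273285e+01,  2.20880300e+01,  3.86867782e-01, -2.46323519e-02,
       -6.84107954e+01, -1.48142125e+01]), 'joint_velocities': array([ 0.06639109, -0.13197125,  0.19167405,  0.07835831,  0.09187913,
       -0.06480537]), 'effort': array([-4.97059136e-04, -3.91688633e+01,  1.87935859e+01,  4.23189059e+00,
        1.35082612e-02, -6.47961974e-05]), 'tcp_pos': array([ 0.15801199, -0.60413852,  0.22154806]), 'ee_rot': array([[-2.52902553e-01,  9.67491562e-01, -6.13358785e-04],
       [ 9.67489707e-01,  2.52903272e-01,  1.89781237e-03],
       [ 1.99123790e-03, -1.13456718e-04, -9.99998011e-01]]), 'wrist_force': array([ 0.07953909,  0.21296871, -0.45374606]), 'moment': array([-0.00310708,  0.00600848,  0.01083676]), 'gripper_width': 0.999680458780052} 0.0187
```

View pics/top0.png

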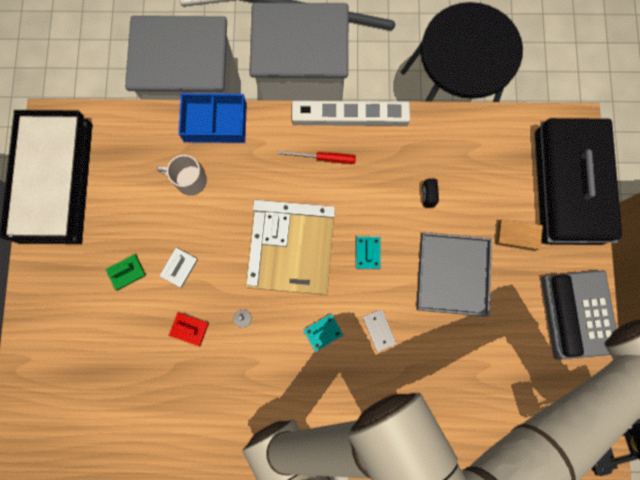

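View pics/scene0.png

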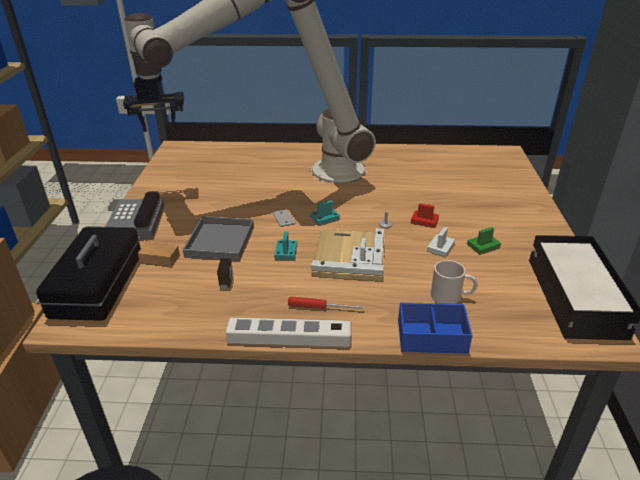

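The top view shows foot_done at about (274,229) in the jig corner, the white foot_new at (179,267) and the tray at (454,273). Things that could be mistaken for the feet: turquoise ones at (368,252) and (323,332), green at (126,272), red at (189,329) and the joint plate at (379,331). I'll check the two white ones in a close crop.

```bash
python3 - <<'E'
import cv2
im=cv2.imread("pics/top0.png")[190:310,150:350]
cv2.imwrite("pics/c1.png",cv2.resize(im,None,fx=4,fy=4,interpolation=cv2.INTER_CUBIC))
E
cat > h.py <<'E'
from station import r
import numpy as np
def P(n,u,v,z):
    c=r.get_calibration(n); d=c['attitude']@np.linalg.solve(c['intrinsics'],[u,v,1.]); e=c['eye']
    return (e+d*(z-e[2])/d[2])[:2]
def Q(n,p):
    c=r.get_calibration(n); q=c['intrinsics']@(c['attitude'].T@(np.array(p)-c['eye'])); return q[:2]/q[2]
E
```

```text
(no output)
```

View pics/c1.png

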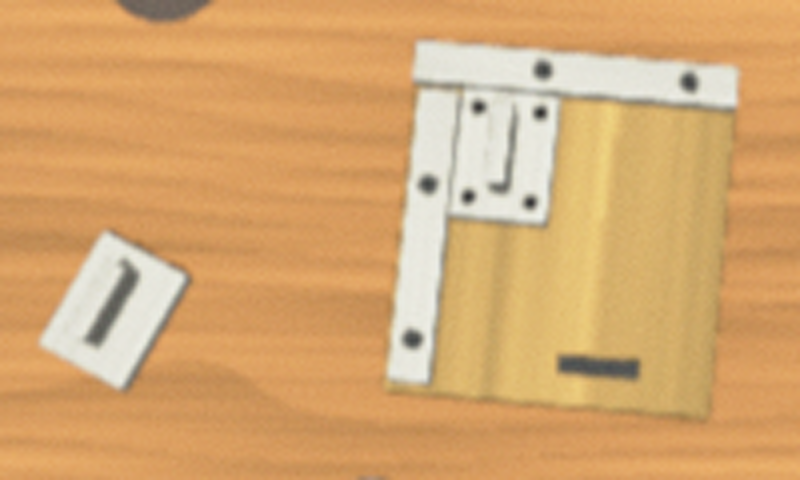

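The crop confirms it: the part in the corner has four dark holes (base corners at crop (463,90), (560,97), (547,226) and (449,214)). The other white foot has none (corners (108,231), (190,275), (124,390) and (40,343)).

Run:
```python
from h import *
def f(l,z): return np.array([P("top",150+a/4-.375,190+b/4-.375,z) for a,b in l])
def rep(n,p):
    e=[np.linalg.norm(p[i]-p[(i+1)%len(p)]) for i in range(len(p))]
    a=[np.degrees(np.arctan2(*(p[i]-p[(i+1)%len(p)])[::-1])) for i in range(len(p))]
    print(n,p.mean(0).round(4),"edges",np.round(e,3),"ang",np.round(a,1))
rep("done",f([(463,90),(560,97),(547,226),(449,214)],.036))
rep("new",f([(108,231),(190,275),(124,390),(40,343)],.018))
rep("jig fence",f([(416,41),(738,67)],.036))
rep("side fence",f([(416,41),(389,384)],.036))
rep("side inner",f([(461,90),(432,384)],.036))
rep("far inner",f([(461,88),(735,109)],.036))
print("corner in",f([(461,88)],.036), "outer",f([(416,41)],.036),"BR",f([(708,417)],.018))
t=np.array([P("top",u,v,.028) for u,v in [(420,232.5),(491.5,236),(488.5,315),(417,307)]]); rep("tray",t)
```

```text
done [0.5973 0.0807] edges [0.06  0.081 0.06  0.078] ang [ 86.4  -4.5 -96.4 175.3]
new [0.5029 0.3183] edges [0.059 0.08  0.06  0.079] ang [  62.7  -27.3 -117.9  151.6]
jig fence [0.6621 0.038 ] edges [0.199 0.199] ang [ 85.8 -94.2]
side fence [0.5633 0.1421] edges [0.212 0.212] ang [ -2.6 177.4]
side inner [0.5481 0.1148] edges [0.181 0.181] ang [ -3.9 176.1]
far inner [0.6341 0.0245] edges [0.169 0.169] ang [ 86.1 -93.9]
corner in [[0.63987662 0.10871138]] outer [[0.66931719 0.13734078]] BR [[ 0.4413344  -0.04493193]]
tray [ 0.4965 -0.3526] edges [0.174 0.192 0.17  0.182] ang [ 87.7  -4.6 -95.7 176.5]
```

drive_tool(
  commands=[0.5,0.55,0.857,0,-0.216,0.5,0.55,0.857,0,-0.216,0.5,0.55,0.857,0,-0.216,0.5,0.55,0.857,0,-0.216,0.5,0.55,0.857,0,-0.216,0.5,0.55,0.857,0,-0.216,0.5,0.55,0.857,0,-0.216,0.5,0.55,0.857,0,-0.216,0.5,0.55,0.857,0,-0.216,0.5,0.55,0.857,0,-0.216],
)

```text
time_s: 1.1
tcp_pos: [0.3788, -0.2604, 0.2224]
ee_rot: [[0.064, 0.998, -0.0], [0.998, -0.064, 0.0], [0.0, -0.0, -1.0]]
wrist_force: [-0.3, 0.7, 0.4]
gripper_width: 0.5
```

drive_tool(
  commands=[0.5,0.548,0.857,0,0,0.5,0.548,0.857,0,0,0.5,0.548,0.857,-0.1,0,0.5,0.548,0.857,-0.2,0,0.5,0.548,0.857,-0.25,0,0.5,0.548,0.857,-0.25,0,0.5,0.548,0.857,-0.25,0,0.5,0.548,0.857,-0.25,0,0.5,0.548,0.857,-0.25,0,0.5,0.548,0.857,-0.25,0,0.5,0.548,0.857,-0.25,0],
)

```text
time_s: 2.2
tcp_pos: [0.5971, 0.0795, 0.1217]
ee_rot: [[0.069, 0.998, -0.002], [0.998, -0.069, -0.001], [-0.001, -0.002, -1.0]]
wrist_force: [-0.4, 0.3, -0.1]
gripper_width: 0.499
```

Run:
```python
from h import *; import cv2
im=r.capture("scene"); cv2.imwrite("pics/s1.png",im)
print(Q("scene",(.5973,.0807,.078)),Q("scene",r.sense()['tcp_pos']))
cv2.imwrite("pics/c2.png",cv2.resize(im[170:290,280:430],None,fx=5,fy=5,interpolation=cv2.INTER_CUBIC))
```

```text
[362.82964023 241.94526771] [362.88417569 228.72234704]
```

View pics/c2.png

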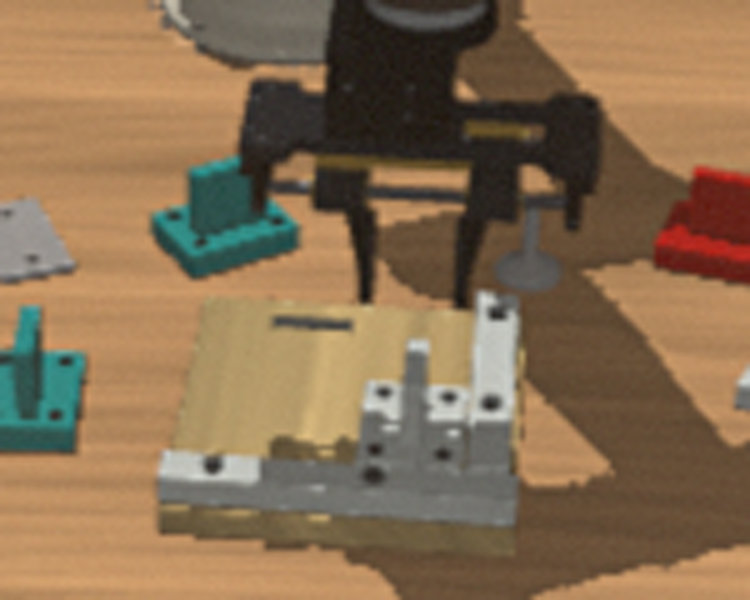

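The fingers straddle the tongue (tips at crop x 368 and 465, tongue at 417), so I'll descend and grip.

drive_tool(
  commands=[0.5,0,0,-0.1,0,0.5,0,0,-0.2,0,0.5,0,0,-0.2,0,0.5,0,0,-0.2,0,0,0,0,-0.2,0,0,0,0,-0.2,0,0,0,0,-0.2,0,0,0,0,-0.2,0,0,0,0,-0.2,0,0,0,0,-0.2,0,0,0,0,-0.2,0,0,0,0,-0.2,0],
)

```text
time_s: 3.45
tcp_pos: [0.5976, 0.0813, 0.0431]
ee_rot: [[0.068, 0.998, 0.001], [0.998, -0.068, 0.0], [0.0, 0.001, -1.0]]
wrist_force: [-1.2, 1.9, 4.7]
gripper_width: 0.136
```

drive_tool(
  commands=[0,0,0,0.03,0,0,0,0,0.06,0,0,0,0,0.1,0,0,0,0,0.2,0,0,0,0,0.3,0,0,0,0,0.4,0,0,0,0,0.4,0,0,0,0,0.4,0],
)

```text
time_s: 4.25
tcp_pos: [0.597, 0.081, 0.2035]
ee_rot: [[0.069, 0.998, 0.001], [0.998, -0.069, 0.001], [0.002, 0.001, -1.0]]
wrist_force: [-0.5, -0.2, -3.8]
gripper_width: 0.136
```

drive_tool(
  commands=[0,-0.25,-1,0,0,0,-0.25,-1,0,0,0,-0.25,-1,0,0,0,-0.25,-1,0,0,0,-0.25,-1,0,0,0,-0.25,-1,0,0,0,-0.25,-1,0,0,0,-0.25,-1,0,0,0,-0.25,-1,0,0,0,-0.25,-1,0,0],
)

```text
time_s: 5.25
tcp_pos: [0.4952, -0.3204, 0.2]
ee_rot: [[0.072, 0.997, -0.005], [0.997, -0.072, 0.002], [0.002, -0.005, -1.0]]
wrist_force: [0.8, 0.7, -3.5]
gripper_width: 0.136
```

drive_tool(
  commands=[0,0,-0.08,-0.1,0,0,0,-0.08,-0.2,0,0,0,-0.08,-0.3,0,0,0,-0.08,-0.38,0,0,0,-0.08,-0.41,0,0,0,-0.08,-0.42,0,0,0,-0.08,-0.427,0,0,0,-0.08,-0.43,0,0,0,-0.08,-0.43,0],
)

```text
time_s: 6.15
tcp_pos: [0.4983, -0.3513, 0.032]
ee_rot: [[0.068, 0.998, 0.003], [0.998, -0.068, -0.001], [-0.001, 0.003, -1.0]]
wrist_force: [0.4, -0.6, -3.4]
gripper_width: 0.136
```

drive_tool(
  commands=[0,0,0,-0.003,0,0,0,0,-0.006,0,0,0,0,-0.006,0,0,0,0,-0.006,0],
)

```text
time_s: 6.55
tcp_pos: [0.4981, -0.3514, 0.0301]
ee_rot: [[0.068, 0.998, 0.002], [0.998, -0.068, -0.001], [-0.001, 0.002, -1.0]]
wrist_force: [-1.5, 2.3, 5.6]
gripper_width: 0.134
```

drive_tool(
  commands=[0.5,0,0,0,0,0.5,0,0,0,0,0.5,0,0,0,0,0.5,0,0,0,0,0.5,0,0,0,0,0.5,0,0,0.03,0,0.5,0,0,0.1,0,0.5,0,0,0.25,0,0.5,0,0,0.4,0,0.5,0,0,0.45,0,0.5,0,0,0.45,0],
)

```text
time_s: 7.65
tcp_pos: [0.5005, -0.353, 0.2169]
ee_rot: [[0.067, 0.998, 0.014], [0.998, -0.067, -0.008], [-0.007, 0.014, -1.0]]
wrist_force: [-0.2, 1.0, 0.5]
gripper_width: 0.503
```

drive_tool(
  commands=[0.5,0.013,1,0,-0.277,0.5,0.013,1,0,-0.277,0.5,0.013,1,0,-0.277,0.5,0.013,1,0,-0.277,0.5,0.013,1,0,-0.277,0.5,0.013,1,0,-0.277,0.5,0.013,1,0,-0.277,0.5,0.013,1,0,-0.277,0.5,0.013,1,0,-0.277],
)

```text
time_s: 8.55
tcp_pos: [0.5026, 0.053, 0.2087]
ee_rot: [[0.46, 0.888, 0.001], [0.888, -0.46, 0.001], [0.001, 0.001, -1.0]]
wrist_force: [0.8, -0.3, -0.4]
gripper_width: 0.5
```

drive_tool(
  commands=[0.5,0,0.675,0,0,0.5,0,0.675,0,0,0.5,0,0.675,0,0,0.5,0,0.675,0,0,0.5,0,0.675,-0.1,0,0.5,0,0.675,-0.2,0,0.5,0,0.675,-0.25,0,0.5,0,0.675,-0.25,0,0.5,0,0.675,-0.25,0,0.5,0,0.675,-0.25,0],
)

```text
time_s: 9.55
tcp_pos: [0.5039, 0.3191, 0.1106]
ee_rot: [[0.466, 0.885, 0.003], [0.885, -0.466, 0.002], [0.004, 0.002, -1.0]]
wrist_force: [0.6, -0.0, 0.1]
gripper_width: 0.499
```

Run:
```python
from h import *; import cv2
im=r.capture("scene"); cv2.imwrite("pics/s2.png",im)
cv2.imwrite("pics/c3.png",cv2.resize(im[170:270,180:500],None,fx=2.5,fy=2.5,interpolation=cv2.INTER_CUBIC))
```

```text
(no output)
```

View pics/c3.png

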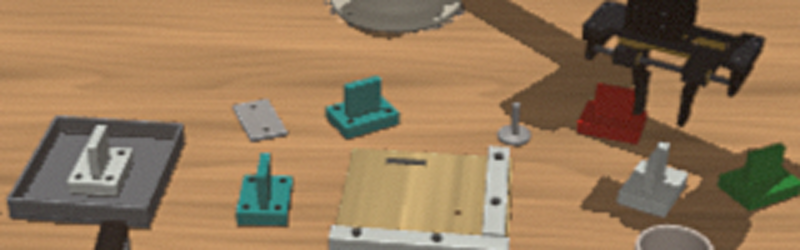

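foot_done stands upright in the tray, at crop (100,165). The fingers straddle foot_new's tongue at (660,170). Descending and gripping.

drive_tool(
  commands=[0.5,0,0,-0.1,0,0.5,0,0,-0.2,0,0.5,0,0,-0.21,0,0.5,0,0,-0.21,0,0,0,0,-0.21,0,0,0,0,-0.21,0,0,0,0,-0.21,0,0,0,0,-0.21,0,0,0,0,-0.21,0,0,0,0,-0.21,0,0,0,0,-0.21,0,0,0,0,-0.21,0],
)

```text
time_s: 10.8
tcp_pos: [0.5034, 0.3199, 0.025]
ee_rot: [[0.465, 0.886, 0.002], [0.886, -0.465, 0.002], [0.002, 0.001, -1.0]]
wrist_force: [0.4, 1.9, 5.1]
gripper_width: 0.136
```

drive_tool(
  commands=[0,0,0,0.03,0,0,0,0,0.06,0,0,0,0,0.1,0,0,0,0,0.2,0,0,0,0,0.25,0,0,0,0,0.25,0,0,0,0,0.25,0,0,0,0,0.25,0],
)

```text
time_s: 11.6
tcp_pos: [0.5012, 0.3177, 0.1221]
ee_rot: [[0.466, 0.885, -0.004], [0.885, -0.466, -0.003], [-0.004, -0.002, -1.0]]
wrist_force: [-0.4, -0.3, -4.1]
gripper_width: 0.135
```

Run:
```python
from h import *; import cv2
print(r.sense())
im=r.capture("top"); cv2.imwrite("pics/t2.png",im)
cv2.imwrite("pics/c4.png",cv2.resize(im[190:340,130:330],None,fx=4,fy=4,interpolation=cv2.INTER_CUBIC))
```

```text
{'time_s': 11.6, 'joints': array([ 4.79691420e+01,  2.41765142e+01, -1.17151825e+01, -5.82632394e-02,
       -5.43709993e+01, -1.65688058e+02]), 'joint_velocities': array([ 0.0516131 ,  0.59173551,  0.19596769,  0.37175725,  0.14069044,
       -0.10882055]), 'effort': array([ 1.49776752e-02, -4.12176776e+01,  1.78040153e+01,  4.06257525e+00,
       -4.76720813e-02, -2.17072070e-04]), 'tcp_pos': array([0.50118935, 0.31772847, 0.12207887]), 'ee_rot': array([[ 0.46565251,  0.88495998, -0.0036835 ],
       [ 0.8849575 , -0.46566307, -0.00285202],
       [-0.00423919, -0.00193169, -0.99998915]]), 'wrist_force': array([-0.41824806, -0.25529016, -4.11385809]), 'moment': array([-0.05581925, -0.07653564,  0.02013306]), 'gripper_width': 0.13469994118336476}
```

View pics/c4.png

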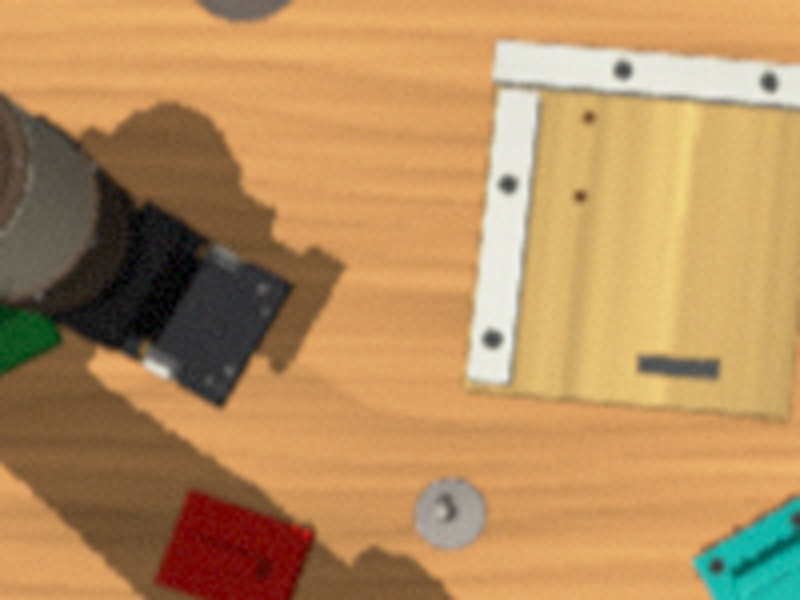

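The gripper holds foot_new and the jig is empty: two drill marks at crop (589,117) and (580,196), inner corner at about (540,93). Turning to the jig's yaw and going in front of the corner.

drive_tool(
  commands=[0,0.17,-0.65,0.02,0.275,0,0.17,-0.65,0.02,0.275,0,0.17,-0.65,0.02,0.275,0,0.17,-0.65,0.02,0.275,0,0.17,-0.65,0.02,0.275,0,0.17,-0.65,0.02,0.275,0,0.17,-0.65,0,0.275,0,0.17,-0.65,-0.1,0.275,0,0.17,-0.65,-0.17,0.275,0,0.17,-0.65,-0.19,0.275,0,0.17,-0.65,-0.19,0.275,0,0.17,-0.65,-0.19,0.275],
)

```text
time_s: 12.85
tcp_pos: [0.5716, 0.0597, 0.049]
ee_rot: [[0.07, 0.998, 0.002], [0.998, -0.07, 0.0], [0.0, 0.002, -1.0]]
wrist_force: [-0.8, 0.4, -2.8]
gripper_width: 0.135
```

Run:
```python
from h import *; import cv2
print(r.sense()['tcp_pos'])
im=r.capture("scene"); cv2.imwrite("pics/s3.png",im)
cv2.imwrite("pics/c5.png",cv2.resize(im[200:290,290:410],None,fx=6,fy=6,interpolation=cv2.INTER_CUBIC))
```

```text
[0.5715602  0.05972553 0.04895629]
```

View pics/c5.png

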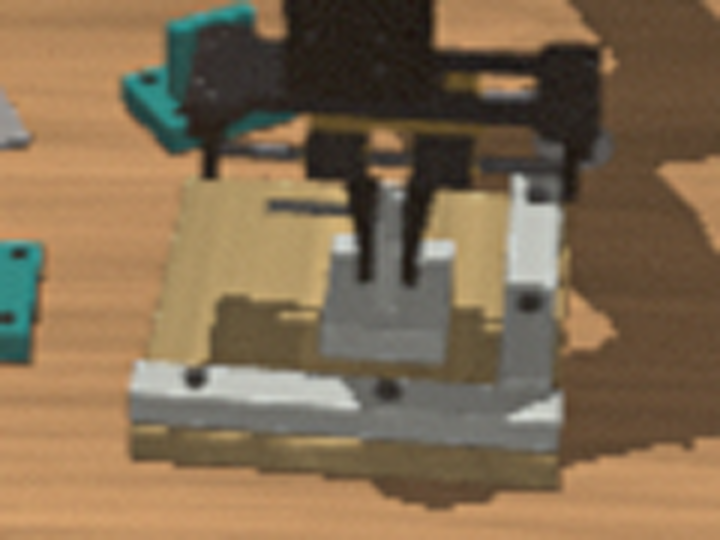

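Foot_new sits just above the board, about 25 mm short of both fences (gap to the side fence at crop x 452–500). Lowering until it touches.

drive_tool(
  commands=[0,0,0,-0.006,0,0,0,0,-0.01,0,0,0,0,-0.014,0,0,0,0,-0.016,0,0,0,0,-0.016,0],
)

```text
time_s: 13.4
tcp_pos: [0.5709, 0.0591, 0.043]
ee_rot: [[0.071, 0.997, 0.001], [0.997, -0.071, 0.0], [0.0, 0.001, -1.0]]
wrist_force: [-3.1, 0.8, 4.9]
gripper_width: 0.135
```

drive_tool(
  commands=[0,0.01,0.01,0,0,0,0.02,0.02,0,0,0,0.03,0.03,0,0,0,0.04,0.04,0,0,0,0.05,0.044,0,0,0,0.053,0.044,0,0,0,0.053,0.044,0,0],
)

```text
time_s: 14.1
tcp_pos: [0.5915, 0.0761, 0.043]
ee_rot: [[0.071, 0.997, -0.001], [0.997, -0.071, -0.001], [-0.001, -0.001, -1.0]]
wrist_force: [-4.7, -1.8, 6.4]
gripper_width: 0.136
```

drive_tool(
  commands=[0,0.005,0,0,0,0,0.01,-0.001,0,0,0,0.014,-0.001,0,0,0,0.018,-0.001,0,0,0,0.018,-0.001,0,0],
)

```text
time_s: 14.6
tcp_pos: [0.5987, 0.0759, 0.043]
ee_rot: [[0.071, 0.997, -0.0], [0.997, -0.071, -0.001], [-0.001, -0.0, -1.0]]
wrist_force: [-4.9, -0.2, 6.2]
gripper_width: 0.134
```

drive_tool(
  commands=[0,0.004,0,0,0,0,0.007,0,0,0,0,0.01,-0.001,0,0,0,0.01,-0.001,0,0],
)

```text
time_s: 15.0
tcp_pos: [0.6011, 0.0759, 0.043]
ee_rot: [[0.071, 0.997, -0.003], [0.997, -0.071, -0.0], [-0.001, -0.003, -1.0]]
wrist_force: [-9.1, 2.4, 10.2]
gripper_width: 0.136
```

The far fence is touching: the x force has risen to −9 N and the motion is falling behind the command. Now toward the side fence.

drive_tool(
  commands=[0,0,0.004,0,0,0,0,0.008,0,0,0,0,0.012,0,0,0,0.001,0.015,0,0,0,0.001,0.015,0,0],
)

```text
time_s: 15.5
tcp_pos: [0.6014, 0.0791, 0.0431]
ee_rot: [[0.072, 0.997, -0.005], [0.997, -0.072, -0.004], [-0.004, -0.004, -1.0]]
wrist_force: [-6.4, -7.2, 9.3]
gripper_width: 0.136
```

drive_tool(
  commands=[0,0.002,0.004,0,0,0,0.004,0.008,0,0,0,0.005,0.01,0,0,0,0.005,0.01,0,0,0,0.005,0.01,0,0],
)

```text
time_s: 16.0
tcp_pos: [0.6016, 0.0817, 0.0432]
ee_rot: [[0.072, 0.997, -0.009], [0.997, -0.072, -0.006], [-0.007, -0.008, -1.0]]
wrist_force: [-9.6, -9.7, 12.9]
gripper_width: 0.139
```

drive_tool(
  commands=[0,0,0.004,0,0,0,0.002,0.007,0,0,0,0.003,0.01,0,0,0,0.003,0.01,0,0,0,0.003,0.01,0,0],
)

```text
time_s: 16.5
tcp_pos: [0.6018, 0.0838, 0.0432]
ee_rot: [[0.073, 0.997, -0.012], [0.997, -0.073, -0.009], [-0.01, -0.011, -1.0]]
wrist_force: [-11.2, -14.9, 14.9]
gripper_width: 0.134
```

Run:
```python
from h import *; import cv2
s=r.sense();print(s['tcp_pos'],s['wrist_force'],s['moment'])
im=r.capture("scene"); cv2.imwrite("pics/s4.png",im)
cv2.imwrite("pics/c6.png",cv2.resize(im[215:285,310:400],None,fx=8,fy=8,interpolation=cv2.INTER_CUBIC))
```

```text
[0.60175839 0.08375352 0.04316903] [-11.2440115  -14.8788373   14.86344429] [-4.34158263  2.81534246 -0.07336655]
```

View pics/c6.png

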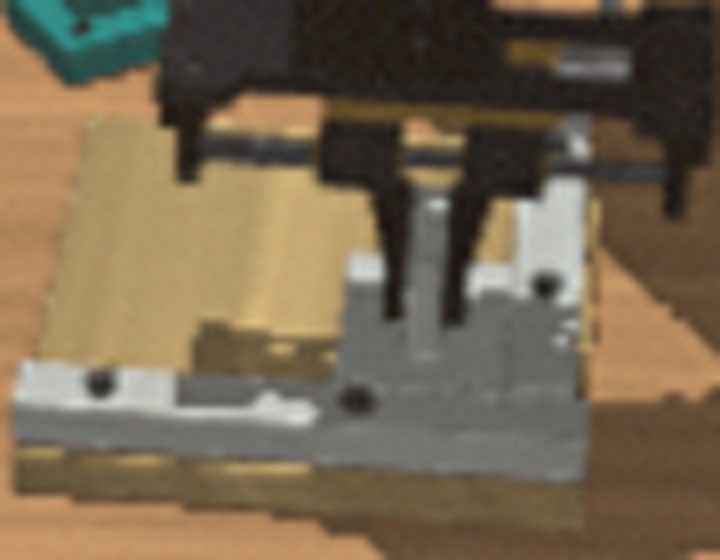

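The foot looks flush with both fences (base edge at crop x≈505–515 against the side fence). I'll press further in y to confirm the resistance is stiff.

drive_tool(
  commands=[0,0,0.003,0,0,0,0,0.006,0,0,0,0,0.008,0,0,0,0,0.008,0,0,0,0,0.008,0,0],
)

```text
time_s: 17.05
tcp_pos: [0.6017, 0.0839, 0.0433]
ee_rot: [[0.073, 0.997, -0.013], [0.997, -0.073, -0.013], [-0.014, -0.012, -1.0]]
wrist_force: [-8.3, -24.9, 14.8]
gripper_width: 0.131
```

Run:
```python
from h import *; import cv2
s=r.sense();print(s['tcp_pos'],s['wrist_force'],s['moment'])
a=cv2.imread("pics/s4.png");b=r.capture("scene"); cv2.imwrite("pics/s5.png",b)
def g(im): return cv2.cvtColor(im,cv2.COLOR_BGR2GRAY).astype(np.float32)
# jig frame: predicted pixel of base top corner & tongue top for a seated foot
c,s_=np.cos(np.radians(-4)),np.sin(np.radians(-4));R=np.array([[c,-s_],[s_,c]])
C=np.array([.640,.1087])
for n,p,z in(("left-front base top",(-80,-60),.036),("left far base top",(0,-60),.036),("tongue top mid",(-40,-30),.078),("tongue near L",(-15,-36),.078),("tongue near R",(-15,-24),.078)):
    print(n,Q("scene",(*(C+R@np.array(p)/1e3),z)).round(1))
# shift of tongue between s4 and s5
sl=np.s_[240:258,352:374]
print(cv2.phaseCorrelate(g(a[sl]).copy(),g(b[sl]).copy()))
m=np.hstack([cv2.resize(x[235:275,345:385],None,fx=10,fy=10,interpolation=cv2.INTER_CUBIC) for x in(cv2.imread("pics/scene0.png"),b)])
cv2.imwrite("pics/c7.png",cv2.convertScaleAbs(m,alpha=1.4))
```

```text
[0.60173788 0.08394065 0.04328753] [ -8.26951458 -24.89133983  14.81261985] [-7.21796689  2.05921174 -0.06939633]
left-front base top [353.1 245.6]
left far base top [351.1 261.8]
tongue top mid [363.1 242.1]
tongue near L [360.5 247. ]
tongue near R [364.8 247.3]
((0.09122633213906184, 0.18817549816086476), 1.096952333494469)
```

View pics/c7.png

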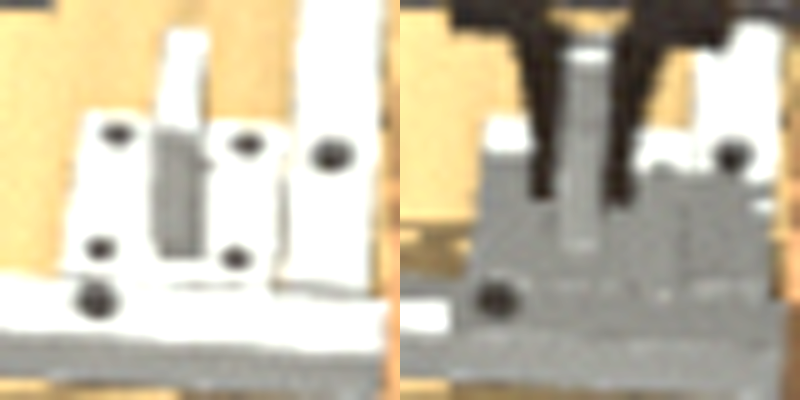

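The side fence now resists hard: y moved only 0.1 mm of a commanded 3.2 mm while the force rose 10 N to 25 N. Same test for x, easing y slightly.

drive_tool(
  commands=[0,0.003,0,0,0,0,0.006,-0.001,0,0,0,0.009,-0.003,0,0,0,0.009,-0.003,0,0,0,0.009,-0.003,0,0,0,0.009,-0.003,0,0],
)

```text
time_s: 17.7
tcp_pos: [0.6019, 0.0838, 0.0431]
ee_rot: [[0.073, 0.997, -0.02], [0.997, -0.073, -0.012], [-0.014, -0.019, -1.0]]
wrist_force: [-16.2, -17.0, 20.7]
gripper_width: 0.129
```

drive_tool(
  commands=[0,0,0,0,0,0,0,0,0,0,0,0,0,0,0,0,0,0,0,0,0,0,0,0,0],
)

```text
time_s: 18.2
tcp_pos: [0.6019, 0.0838, 0.0431]
ee_rot: [[0.073, 0.997, -0.02], [0.997, -0.073, -0.012], [-0.014, -0.019, -1.0]]
wrist_force: [-16.9, -17.1, 21.0]
gripper_width: 0.131
```

Run:
```python
from h import *; import cv2
im=r.capture("scene"); cv2.imwrite("pics/c8.png",cv2.resize(im[180:320,140:520],None,fx=2.1,fy=2.1,interpolation=cv2.INTER_CUBIC))
```

```text
(no output)
```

View pics/c8.png

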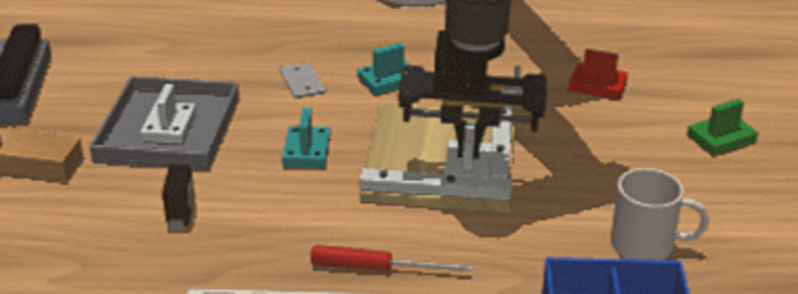

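The drilled foot is upright in the tray at (168,112), the new foot is in the corner at (480,165), and the bystanders haven't moved. Force is steady at about 17 N on each fence, so I'm handing in.

```bash
python3 -c "
from station import r
print(r.finish_job())"
```

```text
the job is handed in; nothing more can be done
None
```

I moved the drilled foot out of the jig and left it standing upright in the grey tray. The undrilled foot is in the jig corner, held in the gripper and pressed against both fences. I handed the job in at about 18 s of the 72 s allowed.

- **Seating:** a further 3–4 mm of commanded push moved the tool only 0.1–0.2 mm on each axis, so both fences resist firmly. The hold was steady at about 17 N toward each fence and 21 N down.
- **Bystanders:** the last picture shows no change to the things it takes in. It cuts off or hides the levelling foot, part of the staple box and the desk's edges, so I did not check those at the end.
- **Disagreements:**
  - The tool ended about 2–4 mm beyond the position I first worked out from the camera. I put this down to the camera estimate and to the grip sitting slightly off-centre on the tongue.
  - The gripper leans about 1° under the push. I didn't measure whether the foot's base is perfectly flat, but it looked flat in the close-up before the final push.

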